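# Put the sample glassware back in its two rows on the bench shelf

### The arm

A 7-joint arm with a two-finger parallel gripper is mounted at the origin on the work surface. World frame = base frame: x ahead of the robot, y to its left, z up, the work surface at z = 0. Lengths are in m, angles in rad, forces in N, time in s.
With the tool pointing down it reaches from about 0.425 to 0.875 m from the base axis. Payload 4.7 kg.
Tool frame: the origin (TCP) lies on the mounting face of the last link; the fingertips stand 182 mm ahead of it and the grasp point (between the pads) lies 164 mm ahead of it; x points along the fingers, y is the direction in which the jaws open and shut, and the axes are right-handed (so a half turn about x gives the same grasp; the last joint's range is limited). The gripper opens to 87 mm and grips with 3 to 60 N. Pads are 19 mm wide; open, the fingers measure 117 mm over their backs; the gripper's body (75 mm by 190 mm) begins 51 mm behind the grasp point.
Start: joints at [1.213, 0.321, -0.07, 1.45, 0.023, 1.371, -0.057], TCP at [0.236, -0.606, 0.405] pointing down, gripper open.
Joint ranges: [-2.86, 2.86], [-0.3, 2.09], [-1.38, 1.24], [0.06, 2.45], [-1.56, 4.7], [0.09, 2.05], [-2.69, 2.69]. Speed limits (rad/s): [2.57, 2.57, 3.14, 3.14, 3.14, 3.14, 3.14].

### API

Orientations are given as a rotation vector (axis times angle).
In Python, from bench import monitor, get_image, ctrl gives the robot as it stands.
- The arm moves only by the shell command python3 -m creep 'ROWS' [FORCE]. ROWS is JSON, a list of rows, each a list of 7 numbers: the shift along the tool's x, y, z in mm, then the turn, a rotation vector about the tool's x, y, z in rad, then the finger opening in mm, from 0 to 87. A call has 1 to 5 rows; each row shifts and turns the commanded pose from where the row before left it, along the tool's axes as they then stand; what a row does not reach is not made up. A row lasts 1/10 s, in which the tool goes at most 50 mm and 8.59 degrees, less where a joint would pass 70% of its speed; a pose out of reach is approached as far as the arm can. A call is refused whole if a number of a shift passes 50 or a number of a turn 0.15, either way. A call with a gripper value outside its range is refused whole. The fingers move at their own pace and stop on an object; FORCE is the grip in N (left out, the last holds). Time passes only in rows, so rows that do not move let the fingers close. It gives the time, the measured TCP pose, the force and the opening at its end, in the units of the state.
- monitor.get_state(): the state, without advancing time (a new reading comes with each control period).
- get_image(name): name is "scene" or "top" or "wrist"; returns a dict with "img" (384x512x3 uint8, red, green, blue), "mtx" (3x3 intrinsics, pixels), "D" ([k1, k2, p1, p2, k3] as OpenCV has them; the pictures are not rectified), "view" (4x4, takes a point from world to camera coordinates). Camera axes: x right, y up, looking along -z (the intrinsics and any distortion apply to the point x, -y, -z); pixel columns grow to the right and rows downward; lengths in m; the calibration is good to about 2 mm. A picture is of the moment at which its call begins. There is no depth.
- ctrl.close_job(): hands the job in, once; it reports no verdict.
The state is a dict: "time": time; "joint_positions": joint angles; "qd": joint speeds; "joint_torque": joint torques, N m; "position": TCP position; "tool_rot": TCP orientation; "ft_force": force on the tool from outside, world axes, zero at the start; "torque": the same for the moment, N m; "grip_width": opening from 0.0 (shut) to 1.0 (fully open).
Only numpy, scipy, OpenCV 4.12 (cv2) and the standard library are available. Lean on these libraries where they do the work, as an engineer would, in place of code of your own. Each camera call takes 0.05 s, during which the arm holds its last target.

### The job

Tidy the sample glassware: lay the marker left on the low shelf in the pen tray, and stand every loose jar and bottle from the bench on the shelf, jars in the row where a jar already stands and bottles in the row where a bottle already stands. In each row they stand upright, centred on the strip, side by side with the one already there, with no gap as wide as a finger (15 mm). The glass is thin: grip it lightly, at no more than 8 N, set it down gently, and leave the other things on the bench alone.

Things in the scene. Friction and masses are not known exactly. Their poses are not given: they have to be found in the camera images.
- shelf: low white shelf fixed on the bench: board 200 mm deep (x), 270 mm long (y), top 30 mm above the bench; thin aluminium lip all round, rising 10 mm above the board. Two rows run along y, each marked by a 30 mm wide dark strip flush with the board. Origin: centre of the underside, on the bench; x away from the robot, y along the rows, z up
- front_row (a point): middle of the front row's strip, on the board's top face (48 mm in front of the board's centre); axes as the shelf's
- back_row (a point): middle of the back row's strip, on the board's top face (48 mm behind the board's centre); axes as the shelf's
- shelf_jar: the jar already on the shelf, in either row (varies), left (+y) half, room on its right (-y). Squat amber glass jar, white lid: body 48 mm diameter up to 40 mm, lid 44 mm diameter to 52 mm; 0.1 kg. Thick base, thin walls: a 5 N grip holds it; cracks if the fingers press over 20 N in all or it meets the shelf with over 25 N. Origin: centre of its underside, z up
- shelf_bottle: the bottle already on the shelf, in the other row, left (+y) half, room on its right (-y). Slim amber glass bottle: body 35 mm diameter up to 53 mm, shoulder, white cap 24 mm diameter from 60 to 78 mm; 0.08 kg. Thick base, thin walls: a 5 N grip holds it; cracks if the fingers press over 20 N in all or it meets the shelf with over 25 N. Origin: centre of its underside, z up
- jar1: loose, on the bench left of the shelf at the start; may be absent. Squat amber glass jar, white lid: body 48 mm diameter up to 40 mm, lid 44 mm diameter to 52 mm; 0.1 kg. Thick base, thin walls: a 5 N grip holds it; cracks if the fingers press over 20 N in all or it meets the shelf with over 25 N. Origin: centre of its underside, z up
- jar2: loose, on the bench left of the shelf at the start; may be absent. Squat amber glass jar, white lid: body 48 mm diameter up to 40 mm, lid 44 mm diameter to 52 mm; 0.1 kg. Thick base, thin walls: a 5 N grip holds it; cracks if the fingers press over 20 N in all or it meets the shelf with over 25 N. Origin: centre of its underside, z up
- jar3: loose, on the bench left of the shelf at the start; may be absent. Squat amber glass jar, white lid: body 48 mm diameter up to 40 mm, lid 44 mm diameter to 52 mm; 0.1 kg. Thick base, thin walls: a 5 N grip holds it; cracks if the fingers press over 20 N in all or it meets the shelf with over 25 N. Origin: centre of its underside, z up
- bottle1: loose, on the bench left of the shelf at the start; may be absent. Slim amber glass bottle: body 35 mm diameter up to 53 mm, shoulder, white cap 24 mm diameter from 60 to 78 mm; 0.08 kg. Thick base, thin walls: a 5 N grip holds it; cracks if the fingers press over 20 N in all or it meets the shelf with over 25 N. Origin: centre of its underside, z up
- bottle2: loose, on the bench left of the shelf at the start; may be absent. Slim amber glass bottle: body 35 mm diameter up to 53 mm, shoulder, white cap 24 mm diameter from 60 to 78 mm; 0.08 kg. Thick base, thin walls: a 5 N grip holds it; cracks if the fingers press over 20 N in all or it meets the shelf with over 25 N. Origin: centre of its underside, z up
- bottle3: loose, on the bench left of the shelf at the start; may be absent. Slim amber glass bottle: body 35 mm diameter up to 53 mm, shoulder, white cap 24 mm diameter from 60 to 78 mm; 0.08 kg. Thick base, thin walls: a 5 N grip holds it; cracks if the fingers press over 20 N in all or it meets the shelf with over 25 N. Origin: centre of its underside, z up
- marker: grey marker pen with a black cap, square body 120 x 15 x 14 mm, 25 g, at the start lying on the shelf across both rows, to the right of the items there. Origin: middle of its underside; x along its length to the cap
- pen_tray: shallow grey open tray fixed on the bench to the right of the shelf, 190 (x) x 90 (y) x 20 mm high, walls 3 mm, floor 3 mm. Origin: centre of its underside; z up
- blue_cap: blue screw cap, 30 mm diameter, 13 mm high, lying among the glassware; leave alone. Origin: centre of its underside
- timer: white square timer, 45 x 45 x 16 mm, among the glassware; leave alone. Origin: centre of its underside
- pocket_scale: grey pocket scale, 120 x 75 x 21 mm, behind the shelf; leave alone. Origin: centre of its underside
- tip_box: clear box with a blue tray of pipette tips, 120 x 85 x 62 mm, behind the shelf; leave alone. Origin: centre of its underside
- mouse: black computer mouse, round, 60 mm diameter, 32 mm high, left of the glassware; leave alone. Origin: centre of its underside
- wash_bottle: white plastic bottle, 64 mm diameter, 130 mm high, behind and right of the shelf; leave alone. Origin: centre of its underside
There are look-alikes about, which are no part of the job. There is more than one size of the marker; the one meant has the size given above. What is shaped like the bottle3 but yellow is not meant.

How it is judged:
At the end, for the whole second after the job is handed in: All glassware present stands upright (0.1 rad) and still on the shelf board within 12 mm of a row's middle line; jars in one row with the jar already there, bottles with the bottle already there, gaps under 15 mm; those two moved under 50 mm; the marker rests in the pen tray ((horizontal distance between jar1 and shelf_jar below 0.063 m or horizontal distance between jar1 and jar2 below 0.063 m or horizontal distance between jar1 and jar3 below 0.063 m) and (horizontal distance between jar2 and shelf_jar below 0.063 m or horizontal distance between jar2 and jar1 below 0.063 m or horizontal distance between jar2 and jar3 below 0.063 m) and (horizontal distance between any of jar1, jar2 and shelf_jar below 0.063 m or horizontal distance between any of jar1, jar2 and jar3 below 0.063 m) and (horizontal distance between jar3 and shelf_jar below 0.063 m or horizontal distance between jar3 and jar1 below 0.063 m or horizontal distance between jar3 and jar2 below 0.063 m) and (horizontal distance between any of jar1, jar3 and shelf_jar below 0.063 m or horizontal distance between any of jar1, jar3 and jar2 below 0.063 m) and (horizontal distance between any of jar2, jar3 and shelf_jar below 0.063 m or horizontal distance between any of jar2, jar3 and jar1 below 0.063 m) and horizontal distance between any of jar1, jar2, jar3 and shelf_jar below 0.063 m and (horizontal distance between bottle1 and shelf_bottle below 0.05 m or horizontal distance between bottle1 and bottle2 below 0.05 m or horizontal distance between bottle1 and bottle3 below 0.05 m) and (horizontal distance between bottle2 and shelf_bottle below 0.05 m or horizontal distance between bottle2 and bottle1 below 0.05 m or horizontal distance between bottle2 and bottle3 below 0.05 m) and (horizontal distance between any of bottle1, bottle2 and shelf_bottle below 0.05 m or horizontal distance between any of bottle1, bottle2 and bottle3 below 0.05 m) and (horizontal distance between bottle3 and shelf_bottle below 0.05 m or horizontal distance between bottle3 and bottle1 below 0.05 m or horizontal distance between bottle3 and bottle2 below 0.05 m) and (horizontal distance between any of bottle1, bottle3 and shelf_bottle below 0.05 m or horizontal distance between any of bottle1, bottle3 and bottle2 below 0.05 m) and (horizontal distance between any of bottle2, bottle3 and shelf_bottle below 0.05 m or horizontal distance between any of bottle2, bottle3 and bottle1 below 0.05 m) and horizontal distance between any of bottle1, bottle2, bottle3 and shelf_bottle below 0.05 m and (x of jar1 in the frame of front_row between -0.012 and 0.012 m or x of jar1 in the frame of back_row between -0.012 and 0.012 m) and z of jar1 in the frame of shelf between 0.026 and 0.036 m and y of jar1 in the frame of shelf between -0.13 and 0.13 m and angle between each of jar1, jar2, jar3, bottle1, bottle2, bottle3, shelf_jar, shelf_bottle's own z axis and vertical below 0.1 rad and linear speed of each of jar1, jar2, jar3, bottle1, bottle2, bottle3, shelf_jar, shelf_bottle, marker below 0.02 m/s and (x of jar2 in the frame of front_row between -0.012 and 0.012 m or x of jar2 in the frame of back_row between -0.012 and 0.012 m) and z of jar2 in the frame of shelf between 0.026 and 0.036 m and y of jar2 in the frame of shelf between -0.13 and 0.13 m and (x of jar3 in the frame of front_row between -0.012 and 0.012 m or x of jar3 in the frame of back_row between -0.012 and 0.012 m) and z of jar3 in the frame of shelf between 0.026 and 0.036 m and y of jar3 in the frame of shelf between -0.13 and 0.13 m and (x of bottle1 in the frame of front_row between -0.012 and 0.012 m or x of bottle1 in the frame of back_row between -0.012 and 0.012 m) and z of bottle1 in the frame of shelf between 0.026 and 0.036 m and y of bottle1 in the frame of shelf between -0.13 and 0.13 m and (x of bottle2 in the frame of front_row between -0.012 and 0.012 m or x of bottle2 in the frame of back_row between -0.012 and 0.012 m) and z of bottle2 in the frame of shelf between 0.026 and 0.036 m and y of bottle2 in the frame of shelf between -0.13 and 0.13 m and (x of bottle3 in the frame of front_row between -0.012 and 0.012 m or x of bottle3 in the frame of back_row between -0.012 and 0.012 m) and z of bottle3 in the frame of shelf between 0.026 and 0.036 m and y of bottle3 in the frame of shelf between -0.13 and 0.13 m and (x of shelf_jar in the frame of front_row between -0.012 and 0.012 m or x of shelf_jar in the frame of back_row between -0.012 and 0.012 m) and z of shelf_jar in the frame of shelf between 0.026 and 0.036 m and y of shelf_jar in the frame of shelf between -0.13 and 0.13 m and (x of shelf_bottle in the frame of front_row between -0.012 and 0.012 m or x of shelf_bottle in the frame of back_row between -0.012 and 0.012 m) and z of shelf_bottle in the frame of shelf between 0.026 and 0.036 m and y of shelf_bottle in the frame of shelf between -0.13 and 0.13 m and distance of each of shelf_jar, shelf_bottle from where it was at the start of the episode below 0.05 m and x of marker in the frame of pen_tray between -0.09 and 0.09 m and y of marker in the frame of pen_tray between -0.042 and 0.042 m and z of marker in the frame of pen_tray between -0.001 and 0.03 m); the robot touches nothing.
It fails at once if a glass jar or bottle is gripped or pushed by the fingers with more than 20 N (contact force between the fingers and jar1 above 20 N or contact force between the fingers and jar2 above 20 N or contact force between the fingers and jar3 above 20 N or contact force between the fingers and bottle1 above 20 N or contact force between the fingers and bottle2 above 20 N or contact force between the fingers and bottle3 above 20 N or contact force between the fingers and shelf_jar above 20 N or contact force between the fingers and shelf_bottle above 20 N).
It fails at once if a glass jar or bottle is dropped or pressed on to the shelf with more than 25 N (contact force between any of jar1, jar2, jar3, bottle1, bottle2, bottle3, shelf_jar, shelf_bottle and shelf above 25 N).
It fails at once if one of the other things on the bench (blue cap, timer, pocket scale, tip box, mouse, wash bottle) is shifted by more than 40 mm (distance of any of blue_cap, timer, pocket_scale, tip_box, mouse, wash_bottle from where it was at the start of the episode above 0.04 m).
Of jar1, jar2, jar3, bottle1, bottle2, bottle3 only 4 to 6 are there at a start; the rules pass over those that are not, and their reading is None.
At some moment in a run one of jar1, jar2, jar3 may be knocked a few centimetres aside while the robot is not near it.
It also fails if it takes over 210 s, if anything falls off the work surface, if the arm or the gripper's body presses on something with over 40 N, if the wrist force passes 120 N, or if a joint passes its speed limit or range.

## Working session

There is one attempt and no reset: what is moved stays moved. The work goes in short steps, Python scripts to look and compute and a shell command to move; the robot and the scene stay as the last step left them, time stands still between calls to the robot, and variables do not carry over. Pictures are saved under pics/ and viewed, and the job is handed in when it is done.

```bash
ls; mkdir -p pics; python3 - <<'E'
from bench import monitor,get_image
import cv2
s=monitor.get_state();print(s)
for n in ["scene","top","wrist"]:
    d=get_image(n);cv2.imwrite(f"pics/{n}0.png",d["img"][:,:,::-1]);print(n,d["mtx"],d["D"],d["view"])
E
```

```text
pics
{'time': 0.0, 'joint_positions': array([ 1.21309417,  0.32180131, -0.07012571,  1.45170054,  0.02257064,
        1.37080873, -0.05688614]), 'qd': array([-0.00054006,  0.00017195,  0.00017371, -0.00076263, -0.0003594 ,
        0.0004997 ,  0.00156653]), 'joint_torque': array([ 4.48967503e-04, -4.91286993e+01, -4.03566342e-01, -3.12529993e+01,
       -6.39283005e-02,  4.38176352e-02,  1.83660800e-04]), 'position': array([ 0.23605829, -0.60538439,  0.40366277]), 'tool_rot': array([ 2.01860085,  0.38174219, -2.01945313]), 'ft_force': array([0.41872866, 0.50824456, 0.26241436]), 'torque': array([ 0.00941322, -0.01412682, -0.0205444 ]), 'grip_width': 1.0011879507125057}
scene [[456.08463559   0.         256.19945813]
 [  0.         456.08463559 190.08367555]
 [  0.           0.           1.        ]] [-0.16187103  0.          0.          0.          0.        ] [[-0.42468493  0.90532391  0.00559626  0.15243915]
 [-0.75888468 -0.3593479   0.54310509  0.41253187]
 [ 0.49369703  0.22640164  0.83964608 -1.94252517]
 [ 0.          0.          0.          1.        ]]
top [[425.96705114   0.         257.90187491]
 [  0.         425.96705114 193.50723657]
 [  0.           0.           1.        ]] [0.03383007 0.         0.         0.         0.        ] [[ 0.01698476 -0.99984775 -0.00399812  0.09053877]
 [ 0.98040258  0.01586923  0.19636434 -0.54100243]
 [-0.196271   -0.00725497  0.98052285 -1.13575562]
 [ 0.          0.          0.          1.        ]]
wrist [[327.51077206   0.         252.2467375 ]
 [  0.         327.51077206 191.93609409]
 [  0.           0.           1.        ]] [-0.04292278  0.          0.          0.          0.        ] [[ 0.36268353 -0.9319108  -0.00170857 -0.64976232]
 [ 0.89853731  0.35018023 -0.26458366  0.03317418]
 [ 0.24716667  0.09442492  0.96436122 -0.38918298]
 [ 0.          0.          0.          1.        ]]
```

View pics/scene0.png

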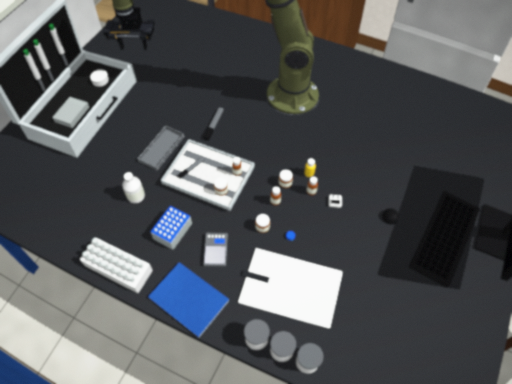

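View pics/top0.png

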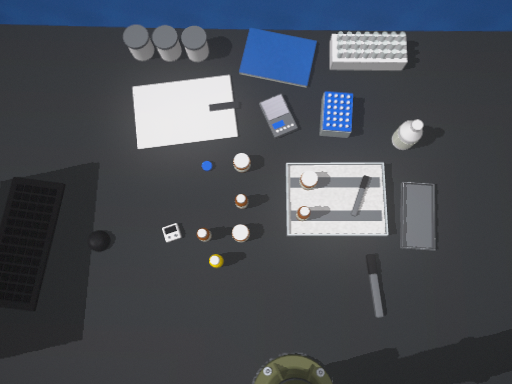

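View pics/wrist0.png

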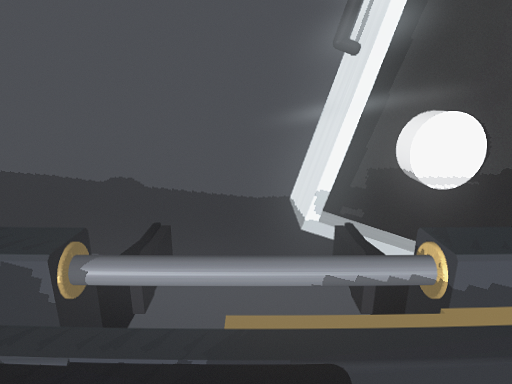

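```bash
cat > h.py <<'E'
import numpy as np,cv2
from scipy.spatial.transform import Rotation as R
from bench import monitor,get_image
def undist(d,uv):
    return cv2.undistortPoints(np.array(uv,float).reshape(-1,1,2),d["mtx"],np.array(d["D"])).reshape(-1,2)
def ray(d,uv):
    n=undist(d,uv); c=np.c_[n[:,0],-n[:,1],-np.ones(len(n))]
    V=d["view"]; Rm=V[:3,:3]; return -Rm.T@V[:3,3], c@Rm
def plane(d,uv,z):
    o,r=ray(d,uv); return o+r*((z-o[2])/r[:,2])[:,None]
def proj(d,P):
    P=np.atleast_2d(P); V=d["view"]; c=P@V[:3,:3].T+V[:3,3]; c=c*[1,-1,-1]
    return cv2.projectPoints(c,np.zeros(3),np.zeros(3),d["mtx"],np.array(d["D"]))[0].reshape(-1,2)
def save(d,name,crop=None,s=1):
    im=d["img"][:,:,::-1]
    if crop: x0,y0,x1,y1=crop; im=im[y0:y1,x0:x1]
    cv2.imwrite(f"pics/{name}.png",cv2.resize(im,None,fx=s,fy=s,interpolation=cv2.INTER_CUBIC))
def go(p,yaw,s=None):
    """tool-frame mm shift+turn so grasp point is at world p, tool down, jaw axis y at yaw"""
    s=s or monitor.get_state()
    Rc=R.from_rotvec(s["tool_rot"]).as_matrix()
    x=np.array([0,0,-1.]);y=np.array([np.cos(yaw),np.sin(yaw),0]);
    if y@Rc[:,1]<0:y=-y
    Rt=np.c_[x,y,np.cross(x,y)]
    rv=Rc.T@ (R.from_matrix(Rt@Rc.T).as_rotvec())
    tcp=np.array(p)-0.164*x
    g=s["position"]+0.164*Rc[:,0]
    print("t",round(s["time"],2),"grasp now",g.round(4),"F",s["ft_force"].round(1),"w",round(s["grip_width"]*87,1))
    print("shift tool mm (current axes)",(Rc.T@(tcp-s["position"])*1e3).round(1)," in target axes",(Rt.T@(tcp-s["position"])*1e3).round(1),"turn",rv.round(3))
    print("tool y in world",Rc[:,1].round(3),"z",Rc[:,2].round(3))
E
python3 - <<'E'
from h import *
d=get_image("top");save(d,"topcrop",(150,140,400,330),3)
im=d["img"].astype(int)
hsv=cv2.cvtColor(d["img"],cv2.COLOR_RGB2HSV)
m=((hsv[:,:,2]>170)&(hsv[:,:,1]<60)).astype(np.uint8)
n,l,st,c=cv2.connectedComponentsWithStats(m)
for i in range(1,n):
    if st[i,4]>20 and 150<c[i][0]<400 and 140<c[i][1]<280:
        print(st[i],c[i].round(1),plane(d,[c[i]],.052).round(3),plane(d,[c[i]],.078).round(3),plane(d,[c[i]],.04).round(3))
E
```

```text
[233 153  16  16 185] [240.8 160.1] [[0.636 0.15  0.052]] [[0.628 0.148 0.078]] [[0.639 0.15  0.04 ]]
[ 286  163  102   72 4940] [335.  199.1] [[ 0.527 -0.116  0.052]] [[ 0.522 -0.111  0.078]] [[ 0.53  -0.118  0.04 ]]
[236 194   9   9  62] [240.2 198. ] [[0.526 0.149 0.052]] [[0.521 0.147 0.078]] [[0.528 0.149 0.04 ]]
[162 223  19  19 146] [171.1 233.6] [[0.424 0.336 0.052]] [[0.421 0.33  0.078]] [[0.425 0.338 0.04 ]]
[232 224  17  16 202] [239.9 231.8] [[0.432 0.147 0.052]] [[0.429 0.146 0.078]] [[0.433 0.148 0.04 ]]
[197 229  10   9  62] [201.3 232.6] [[0.428 0.253 0.052]] [[0.425 0.249 0.078]] [[0.429 0.255 0.04 ]]
[210 256   9   9  64] [214.2 259.7] [[0.355 0.215 0.052]] [[0.354 0.212 0.078]] [[0.355 0.216 0.04 ]]
```

View pics/topcrop.png

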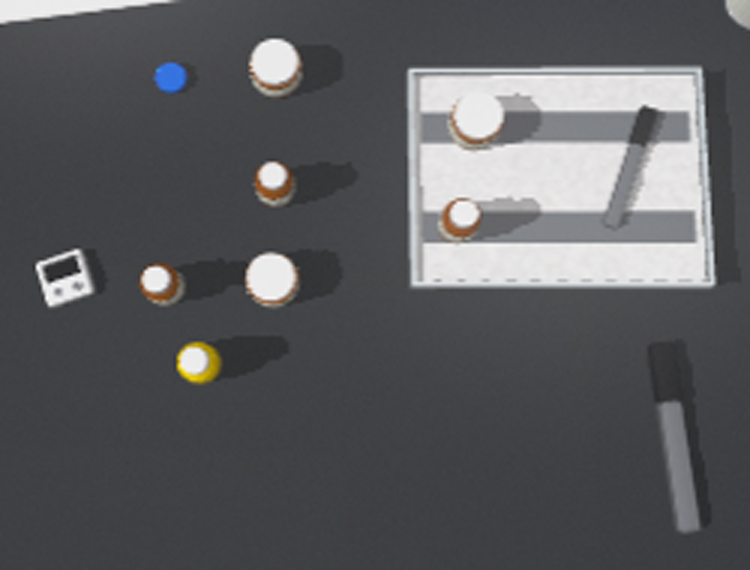

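```bash
python3 - <<'E'
from h import *
d=get_image("top")
f=lambda a:(np.array(a,float)+.5)/3-.5+[150,140]
print("lip",plane(d,f([[409,69],[702,67],[714,286],[411,287]]),.04).round(4))
print("strips L/R back", plane(d,f([[422,126.5],[689,126.5]]),.03).round(4), "front",plane(d,f([[424,226],[695,226]]),.03).round(4))
print("marker",plane(d,f([[649,108],[612,224]]),.044).round(4))
print("jar lid",plane(d,f([[477,117]]),.082).round(4),"cap",plane(d,f([[463,214]]),.108).round(4))
save(d,"tray",(350,160,460,330),4)
g=cv2.cvtColor(d["img"],cv2.COLOR_RGB2HSV)
m=((g[:,:,2]>190)&(g[:,:,1]<60)).astype(np.uint8)
E
```

```text
lip [[ 0.6336  0.0206  0.04  ]
 [ 0.6398 -0.2579  0.04  ]
 [ 0.4313 -0.2604  0.04  ]
 [ 0.4254  0.018   0.04  ]]
strips L/R back [[ 0.5798  0.0074  0.03  ]
 [ 0.5838 -0.2463  0.03  ]] front [[ 0.4839  0.0053  0.03  ]
 [ 0.4882 -0.2481  0.03  ]]
marker [[ 0.5978 -0.2055  0.044 ]
 [ 0.4866 -0.1678  0.044 ]]
jar lid [[ 0.5775 -0.0392  0.082 ]] cap [[ 0.4835 -0.0233  0.108 ]]
```

View pics/tray.png

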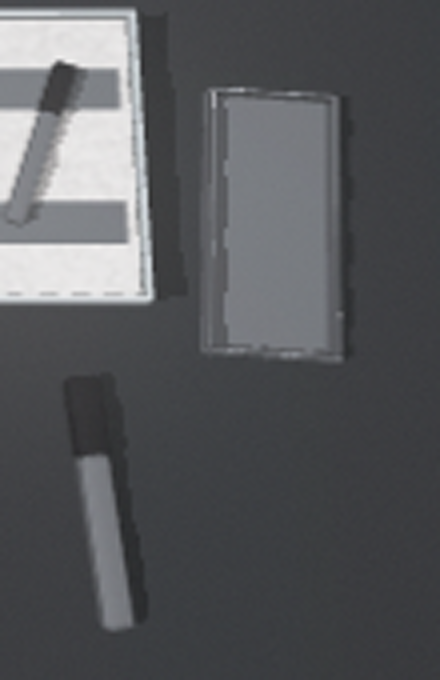

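```bash
python3 - <<'E'
from h import *
d=get_image("top")
f=lambda a:(np.array(a,float)+.5)/4-.5+[350,160]
q=plane(d,f([[208,90],[338,95],[343,360],[204,352]]),.02);print(q.round(4),q.mean(0))
go([.542,-.187,.20],1.244)
E
```

```text
[[ 0.5862 -0.3127  0.02  ]
 [ 0.584  -0.4047  0.02  ]
 [ 0.3952 -0.3959  0.02  ]
 [ 0.3988 -0.3006  0.02  ]] [ 0.49106824 -0.35347272  0.02      ]
t 0.3 grasp now [ 0.2361 -0.6055  0.2404] F [-0.1  0.2  0.2] w 86.5
shift tool mm (current axes) [  40.5 -278.8 -437. ]  in target axes [  40.4 -494.6 -155.3] turn [0.699 0.    0.001]
tool y in world [ 0.363 -0.932 -0.001] z [-0.932 -0.363  0.   ]
```

```bash
python3 -m creep '[[0,-20,-40,0.14,0,0,60],[0,-25,-38,0.14,0,0,60],[0,-30,-34,0.14,0,0,60],[0,-35,-30,0.14,0,0,60],[0,-40,-20,0.14,0,0,60]]' 5; python3 -c "
from h import *
go([.542,-.187,.20],1.244)"
```

```text
time: 0.8
position: [0.3887, -0.4357, 0.4048]
tool_rot: [-2.041, 0.344, 2.04]
ft_force: [0.9, -1.3, 0.4]
grip_width: 0.706
t 0.8 grasp now [ 0.3888 -0.4357  0.2408] F [ 0.9 -1.3  0.4] w 61.4
shift tool mm (current axes) [  40.8 -285.2  -63.5]  in target axes [  40.8 -284.7  -65.4] turn [-0.007 -0.001 -0.   ]
tool y in world [-0.327 -0.945  0.   ] z [-0.945  0.327 -0.001]
```

```bash
python3 -m creep '[[8,-48,-11,0,0,0,60],[8,-48,-11,0,0,0,60],[8,-48,-11,0,0,0,60],[8,-48,-11,0,0,0,60],[8,-48,-11,0,0,0,60]]'; python3 -m creep '[[0,-40,-8,0,0,0,50],[0,0,0,0,0,0,50]]';  python3 -c "
from h import *
go([.542,-.187,.20],1.244)
d=get_image('wrist');save(d,'w1')
print(proj(d,[[.5978,-.2055,.044],[.4866,-.1678,.044],[.542,-.187,.044]]))"
```

```text
time: 1.3
position: [0.5173, -0.226, 0.3647]
tool_rot: [-2.045, 0.339, 2.043]
ft_force: [0.9, -0.1, -0.8]
grip_width: 0.688
time: 1.5
position: [0.54, -0.185, 0.3647]
tool_rot: [-2.05, 0.323, 2.047]
ft_force: [-0.1, -0.2, -0.5]
grip_width: 0.606
t 1.5 grasp now [ 0.5403 -0.1844  0.2007] F [-0.1 -0.2 -0.5] w 52.8
shift tool mm (current axes) [ 0.7  1.3 -2.5]  in target axes [ 0.7  1.2 -2.5] turn [ 0.01  -0.     0.004]
tool y in world [-0.312 -0.95  -0.004] z [-0.95   0.312 -0.   ]
[[253.64759408 114.16952764]
 [252.39256642 236.26131094]
 [253.41063071 178.30702844]]
```

View pics/w1.png

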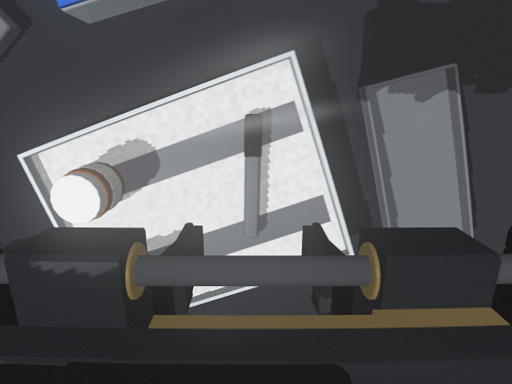

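```bash
python3 -m creep '[[40,1,-2.5,0.01,0,0,45],[40,0,0,0,0,0,40],[40,0,0,0,0,0,40],[15,0,0,0,0,0,40],[10,0,0,0,0,0,40]]' 8; python3 -c "
from h import *
go([.542,-.187,.051],1.244)"
```

```text
time: 2.05
position: [0.5388, -0.1953, 0.219]
tool_rot: [-2.036, 0.35, 2.038]
ft_force: [-0.2, -1.2, 0.1]
grip_width: 0.462
t 2.05 grasp now [ 0.5386 -0.1953  0.055 ] F [-0.2 -1.2  0.1] w 40.2
shift tool mm (current axes) [ 4.  -8.9 -0.3]  in target axes [ 4.  -8.9 -0.4] turn [-0.013  0.001 -0.   ]
tool y in world [-0.333 -0.943  0.   ] z [-0.943  0.333  0.001]
```

```bash
python3 -m creep '[[0,0,0,0,0,0,40],[0,0,0,0,0,0,40]]' 8; python3 -c "
from h import *
go([.542,-.187,.051],1.244)"
```

```text
time: 2.25
position: [0.5399, -0.1949, 0.2213]
tool_rot: [-2.041, 0.349, 2.035]
ft_force: [0.7, -0.5, 0.3]
grip_width: 0.462
t 2.25 grasp now [ 0.5403 -0.1951  0.0573] F [ 0.7 -0.5  0.3] w 40.2
shift tool mm (current axes) [ 6.3 -8.1  0.6]  in target axes [ 6.3 -8.1  0.5] turn [-0.012 -0.003 -0.   ]
tool y in world [-0.332 -0.943  0.   ] z [-0.943  0.332 -0.003]
```

```bash
python3 -m creep '[[3,-8,0,-0.012,0,0,40],[3,0,0,0,0,0,40],[0,0,0,0,0,0,40],[0,0,0,0,0,0,40]]' 8; python3 -c "
from h import *
go([.542,-.187,.051],1.244)"
```

```text
time: 2.65
position: [0.5419, -0.1867, 0.2139]
tool_rot: [-2.045, 0.337, 2.045]
ft_force: [-0.6, 0.1, -0.3]
grip_width: 0.458
t 2.65 grasp now [ 0.5419 -0.1868  0.0499] F [-0.6  0.1 -0.3] w 39.9
shift tool mm (current axes) [-1.1  0.2 -0.2]  in target axes [-1.1  0.2 -0.2] turn [ 0.001 -0.    -0.   ]
tool y in world [-0.32  -0.947  0.   ] z [-0.947  0.32  -0.   ]
```

```bash
python3 -m creep '[[0,0,0,0,0,0,5],[0,0,0,0,0,0,5],[0,0,0,0,0,0,5],[0,0,0,0,0,0,5],[0,0,0,0,0,0,5]]' 8;python3 -m creep '[[-10,0,0,0,0,0,5],[-20,0,0,0,0,0,5],[-30,0,0,0,0,0,5],[-10,0,0,0,0,0,5],[0,0,0,0,0,0,5]]'; python3 -c "
from h import *
go([.491,-.353,.12],np.pi/2-.05)
d=get_image('wrist');save(d,'w2')"
```

```text
time: 3.15
position: [0.5419, -0.1868, 0.2138]
tool_rot: [-2.045, 0.337, 2.045]
ft_force: [1.1, 0.2, -0.2]
grip_width: 0.17
time: 3.65
position: [0.5426, -0.187, 0.286]
tool_rot: [-2.05, 0.338, 2.041]
ft_force: [-0.1, 0.2, -0.5]
grip_width: 0.173
t 3.65 grasp now [ 0.5433 -0.1873  0.122 ] F [-0.1  0.2 -0.5] w 15.0
shift tool mm (current axes) [  2.1 173.8  -4.3]  in target axes [  2.  168.4  43.2] turn [-0.276 -0.004 -0.001]
tool y in world [-0.321 -0.947  0.   ] z [-0.947  0.321 -0.004]
```

View pics/w2.png

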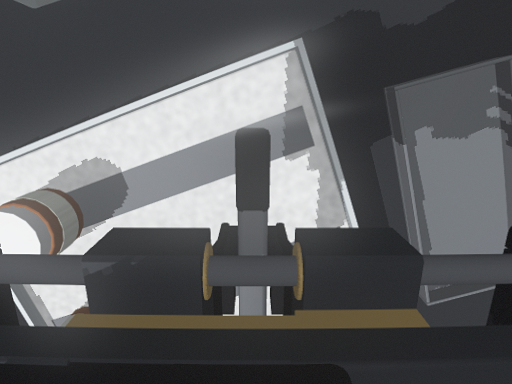

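```bash
python3 -m creep '[[0,35,0,0,0,0,5],[0,45,0,0,0,0,5],[0,45,-4,0,0,0,5],[0,35,0,0,0,0,5],[0,14,0,0,0,0,5]]';python3 -m creep '[[0,0,0,-0.1,0,0,5],[0,0,0,-0.1,0,0,5],[0,0,0,-0.076,0,0,5],[0,0,0,0,0,0,5],[0,0,0,0,0,0,5]]'; python3 -c "
from h import *
go([.491,-.353,.026],np.pi/2-.05)
d=get_image('wrist');save(d,'w3')"
```

```text
time: 4.2
position: [0.487, -0.3571, 0.2818]
tool_rot: [-2.038, 0.343, 2.045]
ft_force: [-0.2, -0.6, -0.6]
grip_width: 0.169
time: 4.7
position: [0.49, -0.352, 0.2828]
tool_rot: [-2.194, 0.055, 2.196]
ft_force: [0.2, 0.2, -0.8]
grip_width: 0.174
t 4.7 grasp now [ 0.4898 -0.3518  0.1188] F [ 0.2  0.2 -0.8] w 15.1
shift tool mm (current axes) [92.8  1.  -1.2]  in target axes [92.8  0.9 -1.1] turn [-0.001  0.001  0.001]
tool y in world [-0.051 -0.999 -0.001] z [-0.999  0.051  0.001]
```

View pics/w3.png

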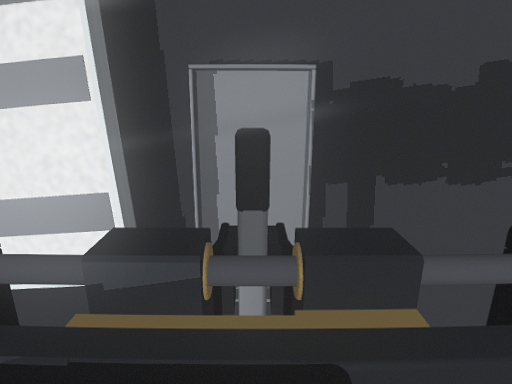

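Marker is held over the tray, centred between the tray walls at columns 192 and 312. Lowering.

```bash
python3 -m creep '[[25,0,0,0,0,0,5],[30,0,0,0,0,0,5],[20,0,0,0,0,0,5],[10,0,0,0,0,0,5],[6,0,0,0,0,0,5]]';python3 -m creep '[[1,0,0,0,0,0,5],[0,0,0,0,0,0,5],[0,0,0,0,0,0,30],[0,0,0,0,0,0,30],[0,0,0,0,0,0,30]]';python3 -m creep '[[-20,0,0,0,0,0,30],[-40,0,0,0,0,0,40],[-40,0,0,0,0,0,60],[-40,0,0,0,0,0,60],[0,0,0,0,0,0,60]]'; python3 -c "
from h import *
go([.521,.147,.20],0)
d=get_image('wrist');save(d,'w4')
d=get_image('top');save(d,'t4',(150,140,450,330),2.6)"
```

```text
time: 5.25
position: [0.4898, -0.3525, 0.1919]
tool_rot: [-2.194, 0.055, 2.197]
ft_force: [1.1, 0.0, -0.6]
grip_width: 0.173
time: 5.75
position: [0.4901, -0.3531, 0.1924]
tool_rot: [-2.197, 0.056, 2.195]
ft_force: [0.2, 0.0, 0.1]
grip_width: 0.321
time: 6.25
position: [0.4917, -0.3538, 0.339]
tool_rot: [-2.21, 0.063, 2.188]
ft_force: [1.1, -0.1, 0.6]
grip_width: 0.625
t 6.25 grasp now [ 0.4933 -0.355   0.175 ] F [ 1.1 -0.1  0.6] w 54.3
shift tool mm (current axes) [ -28.4 -501.5   -4.3]  in target axes [-25.  -29.3 500.8] turn [ 1.52  -0.013  0.002]
tool y in world [-0.05  -0.999  0.007] z [-0.999  0.05  -0.01 ]
```

View pics/w4.png

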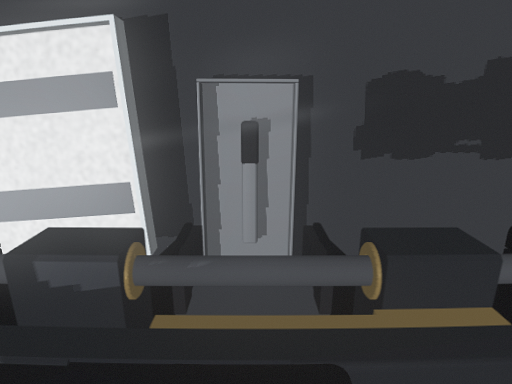

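View pics/t4.png

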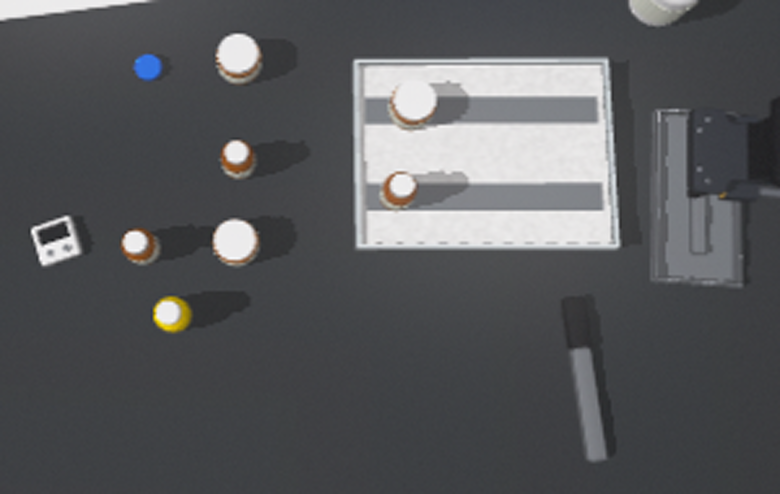

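```bash
python3 -c "
from h import *
print(monitor.get_state()['joint_positions'].round(3))"; python3 -m creep '[[-8,-48,0,0.14,0,0,60],[-8,-48,6,0.14,0,0,60],[-8,-46,13,0.14,0,0,60],[-4,-45,19,0.14,0,0,60],[0,-42,24,0.14,0,0,60]]'; python3 -c "
from h import *
print(monitor.get_state()['joint_positions'].round(3))
go([.521,.147,.20],0)"
```

```text
[ 0.813  0.28  -0.276  1.657  0.081  1.213 -1.102]
time: 6.85
position: [0.5051, -0.1127, 0.3587]
tool_rot: [-1.783, 0.701, 1.786]
ft_force: [0.7, 0.3, -0.1]
grip_width: 0.687
[ 0.534  0.088 -0.384  1.826  0.035  1.235 -2.179]
t 6.85 grasp now [ 0.5049 -0.1126  0.1947] F [ 0.7  0.3 -0.1] w 59.7
shift tool mm (current axes) [  -5.2 -201.2  164.9]  in target axes [ -5.3 -15.9 259.7] turn [ 0.823  0.001 -0.001]
tool y in world [-0.68  -0.733  0.001] z [-0.733  0.68   0.001]
```

```bash
sed -i 's/    if y@Rc\[:,1\]<0:y=-y/    if yaw>=1 and y@Rc[:,1]<0:y=-y/' h.py
python3 -m creep '[[-8,0,0,-0.145,0,0,60],[0,0,0,-0.145,0,0,60],[0,0,0,-0.145,0,0,60],[0,0,0,-0.145,0,0,60],[0,0,0,-0.145,0,0,60]]';python3 -m creep '[[0,0,0,-0.145,0,0,60],[0,0,0,-0.145,0,0,60],[0,0,0,-0.145,0,0,60],[0,0,0,-0.145,0,0,60],[0,0,0,-0.145,0,0,60]]';python3 -m creep '[[0,0,0,-0.145,0,0,60],[0,0,0,-0.145,0,0,60],[0,0,0,-0.145,0,0,60],[0,0,0,-0.145,0,0,60],[0,0,0,-0.145,0,0,60]]'; python3 -c "
from h import *
print(monitor.get_state()['joint_positions'].round(3))
go([.521,.147,.20],0)"
```

```text
time: 7.35
position: [0.5051, -0.1147, 0.3658]
tool_rot: [-2.212, 0.011, 2.219]
ft_force: [0.0, 0.1, 0.3]
grip_width: 0.688
time: 7.85
position: [0.5051, -0.1148, 0.3657]
tool_rot: [1.805, 0.676, -1.81]
ft_force: [-0.2, 0.2, 0.1]
grip_width: 0.691
time: 8.35
position: [0.5051, -0.1148, 0.3657]
tool_rot: [1.305, 1.147, -1.308]
ft_force: [0.6, -0.2, -0.0]
grip_width: 0.687
[ 0.628  0.091 -0.479  1.813  0.044  1.252  0.005]
t 8.35 grasp now [ 0.5046 -0.1146  0.2017] F [ 0.6 -0.2 -0. ] w 59.8
shift tool mm (current axes) [   2.   -18.7 -261.6]  in target axes [   1.7   15.9 -261.8] turn [-0.132 -0.001  0.003]
tool y in world [ 0.991 -0.132 -0.003] z [-0.132 -0.991 -0.001]
```

```bash
python3 -m creep '[[0,0,0,-0.132,0,0,60],[0,3,-45,0,0,0,60],[0,3,-45,0,0,0,60],[0,3,-45,0,0,0,60],[0,3,-45,0,0,0,60]]' 5;python3 -m creep '[[0,4,-45,0,0,0,60],[0,0,-36,0,0,0,60],[0,0,0,0,0,0,60],[0,0,0,0,0,0,60]]'; python3 -c "
from h import *
go([.521,.147,.036],0)
d=get_image('wrist');save(d,'w5')
print(proj(d,[[.521,.147,.078],[.636,.15,.052],[.425,.249,.078]]))"
```

```text
time: 8.85
position: [0.5181, 0.0665, 0.366]
tool_rot: [1.213, 1.208, -1.216]
ft_force: [1.1, 0.0, 0.6]
grip_width: 0.693
time: 9.25
position: [0.5227, 0.1467, 0.366]
tool_rot: [1.21, 1.209, -1.214]
ft_force: [0.5, -1.5, -0.2]
grip_width: 0.687
t 9.25 grasp now [0.5222 0.1467 0.202 ] F [ 0.5 -1.5 -0.2] w 59.8
shift tool mm (current axes) [166.1  -1.2  -0.3]  in target axes [166.   -1.7  -0.3] turn [-0.003  0.     0.003]
tool y in world [ 1.    -0.003 -0.003] z [-0.003 -1.     0.001]
[[252.85806251 188.87131121]
 [377.53323879 178.1374001 ]
 [128.17654958  61.74705992]]
```

View pics/w5.png

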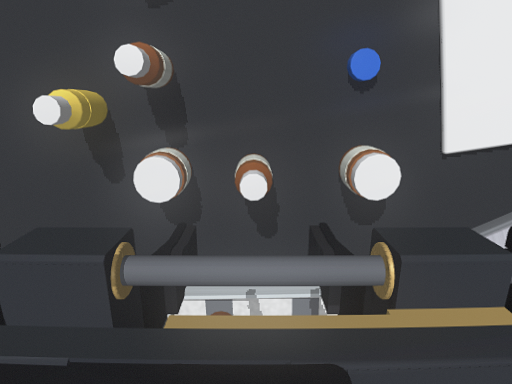

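```bash
python3 -m creep '[[40,-1,-2,0,0,0,60],[45,0,0,0,0,0,60],[40,0,0,0,0,0,60],[25,0,0,0,0,0,60],[12,0,0,0,0,0,60]]';python3 -m creep '[[4,0,0,0,0,0,60],[0,0,0,0,0,0,20],[0,0,0,0,0,0,20],[0,0,0,0,0,0,20],[0,0,0,0,0,0,20]]' 5;python3 -m creep '[[0,0,0,0,0,0,20],[0,0,0,0,0,0,20]]'; python3 -c "
from h import *
go([.521,.147,.036],0)"
```

```text
time: 9.8
position: [0.5212, 0.1455, 0.2023]
tool_rot: [1.212, 1.208, -1.221]
ft_force: [-0.7, -0.4, -0.2]
grip_width: 0.689
time: 10.3
position: [0.5227, 0.1482, 0.2027]
tool_rot: [1.215, 1.205, -1.212]
ft_force: [-0.0, 0.2, 0.8]
grip_width: 0.413
time: 10.5
position: [0.5227, 0.1483, 0.2026]
tool_rot: [1.214, 1.205, -1.213]
ft_force: [-1.3, -0.2, 6.8]
grip_width: 0.399
t 10.5 grasp now [0.523  0.1483 0.0386] F [-1.3 -0.2  6.8] w 34.7
shift tool mm (current axes) [ 2.6 -1.7  1.3]  in target axes [ 2.6 -1.7  1.3] turn [-0.006  0.    -0.001]
tool y in world [ 1.    -0.006  0.001] z [-0.006 -1.     0.   ]
```

```bash
python3 -m creep '[[-10,0,0,0,0,0,20],[-35,0,0,0,0,0,20],[-45,0,0,0,0,0,20],[-45,0,0,0,0,0,20],[-15,0,0,0,0,0,20]]';python3 -m creep '[[0,-7,20,0,0,0,20],[0,-8,45,0,0,0,20],[0,-8,48,0,0,0,20],[0,-8,48,0,0,0,20],[0,-6,40,0,0,0,20]]';python3 -m creep '[[0,0,12,0,0,0,20],[0,0,0,0,0,0,20],[0,0,0,0,0,0,20]]'; python3 -c "
from h import *
go([.485,-.065,.069],0)
d=get_image('wrist');save(d,'w6')
print(proj(d,[[.4835,-.0233,.108],[.5775,-.0392,.082],[.636,.15,.052]]))"
```

```text
time: 11.0
position: [0.5232, 0.1491, 0.3569]
tool_rot: [1.218, 1.202, -1.207]
ft_force: [0.6, 1.3, -0.7]
grip_width: 0.403
time: 11.5
position: [0.4828, -0.0552, 0.3513]
tool_rot: [1.214, 1.206, -1.216]
ft_force: [0.8, -0.5, -0.2]
grip_width: 0.402
time: 11.8
position: [0.4841, -0.0632, 0.3515]
tool_rot: [1.213, 1.208, -1.212]
ft_force: [0.4, 0.3, -0.8]
grip_width: 0.403
t 11.8 grasp now [ 0.4841 -0.063   0.1875] F [ 0.4  0.3 -0.8] w 35.0
shift tool mm (current axes) [118.5   0.9   1.9]  in target axes [118.5   0.9   1.8] turn [-0.005 -0.001  0.   ]
tool y in world [ 1.    -0.005 -0.   ] z [-0.005 -1.    -0.001]
[[253.13835542 149.90786554]
 [374.47840619 165.32106053]
 [456.12118986 -91.14127898]]
```

View pics/w6.png

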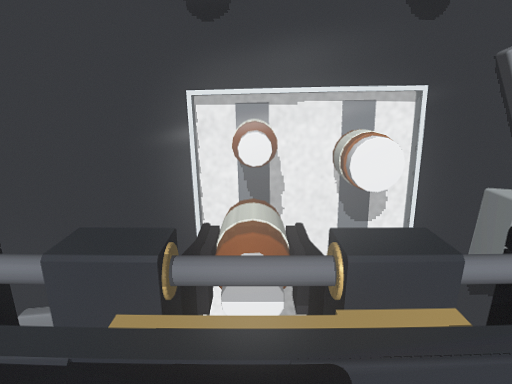

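```bash
python3 -m creep '[[30,1,2,0,0,0,20],[30,0,0,0,0,0,20],[30,0,0,0,0,0,20],[12,0,0,0,0,0,20],[6,0,0,0,0,0,20]]';python3 -m creep '[[4,0,0,0,0,0,20],[0,0,0,0,0,0,20],[0,0,0,0,0,0,20]]'; python3 -c "
from h import *
go([.485,-.065,.069],0)
d=get_image('wrist');save(d,'w7')"
```

```text
time: 12.35
position: [0.4849, -0.0651, 0.2427]
tool_rot: [1.212, 1.21, -1.213]
ft_force: [0.5, -0.9, -0.7]
grip_width: 0.404
time: 12.65
position: [0.4856, -0.0666, 0.2408]
tool_rot: [1.214, 1.205, -1.212]
ft_force: [0.6, -0.7, -2.1]
grip_width: 0.403
t 12.65 grasp now [ 0.4859 -0.0667  0.0768] F [ 0.6 -0.7 -2.1] w 35.1
shift tool mm (current axes) [ 7.8 -0.6 -1.6]  in target axes [ 7.8 -0.6 -1.6] turn [-0.006  0.001 -0.002]
tool y in world [ 1.    -0.006  0.002] z [-0.006 -1.     0.001]
```

View pics/w7.png

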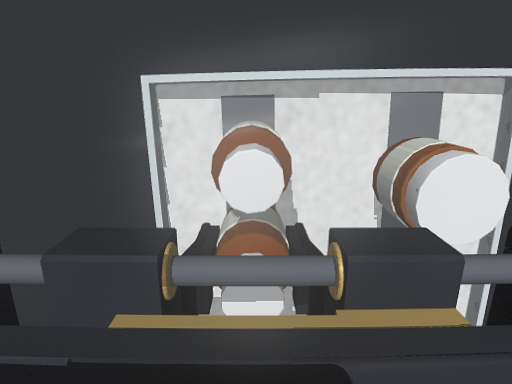

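```bash
python3 -m creep '[[2,-0.5,-1,0,0,0,20],[2,0,0,0,0,0,20],[1.5,0,0,0,0,0,20],[0,0,0,0,0,0,20]]';python3 -m creep '[[1,0,0,0,0,0,20],[0.5,0,0,0,0,0,20],[0,0,0,0,0,0,20]]';python3 -m creep '[[0.5,0,0,0,0,0,20],[0,0,0,0,0,0,20]]'; python3 -c "
from h import *
go([.485,-.065,.069],0)"
```

```text
time: 13.1
position: [0.4844, -0.0657, 0.234]
tool_rot: [1.213, 1.207, -1.214]
ft_force: [0.5, -0.1, -1.4]
grip_width: 0.399
time: 13.4
position: [0.4845, -0.0656, 0.2327]
tool_rot: [1.214, 1.206, -1.214]
ft_force: [0.1, -0.8, -1.3]
grip_width: 0.401
time: 13.6
position: [0.4846, -0.0656, 0.2326]
tool_rot: [1.213, 1.206, -1.214]
ft_force: [-2.0, -0.2, 4.4]
grip_width: 0.399
t 13.6 grasp now [ 0.4846 -0.0657  0.0686] F [-2.  -0.2  4.4] w 34.7
shift tool mm (current axes) [-0.4  0.4 -0.6]  in target axes [-0.4  0.4 -0.6] turn [-0.006  0.    -0.   ]
tool y in world [ 1.    -0.006  0.   ] z [-0.006 -1.     0.   ]
```

```bash
python3 -m creep '[[0,0,0,0,0,0,38],[0,0,0,0,0,0,44],[0,0,0,0,0,0,52],[0,0,0,0,0,0,52]]';python3 -m creep '[[-10,0,0,0,0,0,52],[-30,0,0,0,0,0,55],[-40,0,0,0,0,0,60],[-40,0,0,0,0,0,60],[-20,0,0,0,0,0,60]]'; python3 -m creep '[[0,0,0,0,0,0,60],[0,0,0,0,0,0,60]]'; python3 -c "
from h import *
go([.425,.249,.2],0)
d=get_image('wrist');save(d,'w8')
d=get_image('scene');save(d,'s8',(140,120,360,260),3)
print(proj(get_image('wrist'),[[.4835,-.0233,.108],[.485,-.065,.108]]))"
```

```text
time: 14.0
position: [0.4845, -0.0657, 0.2321]
tool_rot: [1.214, 1.206, -1.214]
ft_force: [-0.2, -0.4, -0.2]
grip_width: 0.573
time: 14.5
position: [0.4853, -0.0653, 0.3767]
tool_rot: [1.215, 1.201, -1.21]
ft_force: [0.4, -0.6, -0.5]
grip_width: 0.69
time: 14.7
position: [0.4844, -0.0656, 0.3725]
tool_rot: [1.214, 1.205, -1.213]
ft_force: [-0.4, 0.6, -0.4]
grip_width: 0.69
t 14.7 grasp now [ 0.4845 -0.0656  0.2085] F [-0.4  0.6 -0.4] w 60.0
shift tool mm (current axes) [   8.3  -61.3 -314.2]  in target axes [   8.5  -59.4 -314.6] turn [-0.006  0.    -0.001]
tool y in world [ 1.    -0.006  0.001] z [-0.006 -1.     0.   ]
[[253.79657071 142.67523693]
 [256.03914736 196.99490047]]
```

View pics/w8.png

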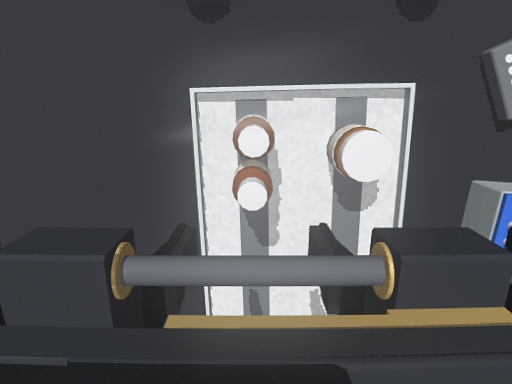

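View pics/s8.png

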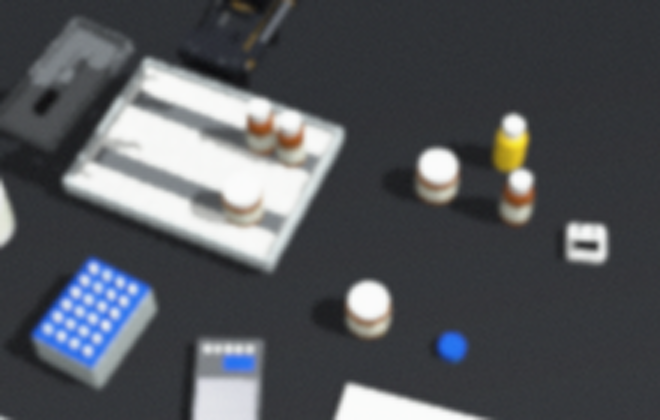

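```bash
python3 -m creep '[[0,-8,-40,0,0,0,60],[0,-8,-45,0,0,0,60],[0,-8,-45,0,0,0,60],[0,-8,-45,0,0,0,60],[0,-8,-45,0,0,0,60]]';python3 -m creep '[[0,-10,-45,0,0,0,60],[0,-10,-40,0,0,0,60],[8,0,-10,0,0,0,60],[0,0,0,0,0,0,60],[0,0,0,0,0,0,60]]'; python3 -c "
from h import *
go([.425,.249,.039],0)
d=get_image('wrist');save(d,'w9')
print(proj(d,[[.425,.249,.078],[.432,.147,.052],[.355,.215,.078]]))"
```

```text
time: 15.35
position: [0.4449, 0.1561, 0.3711]
tool_rot: [1.213, 1.207, -1.215]
ft_force: [1.1, -1.0, -0.1]
grip_width: 0.688
time: 15.85
position: [0.4265, 0.2488, 0.3632]
tool_rot: [1.212, 1.207, -1.216]
ft_force: [0.2, -0.2, 0.3]
grip_width: 0.692
t 15.85 grasp now [0.4261 0.2486 0.1992] F [ 0.2 -0.2  0.3] w 60.2
shift tool mm (current axes) [160.2  -1.1  -0.4]  in target axes [160.2  -1.5  -0.2] turn [-0.006  0.001  0.002]
tool y in world [ 1.    -0.006 -0.002] z [-0.006 -1.     0.001]
[[252.84729743 189.61759054]
 [260.54816962 281.59469332]
 [172.33373759 228.01941525]]
```

View pics/w9.png

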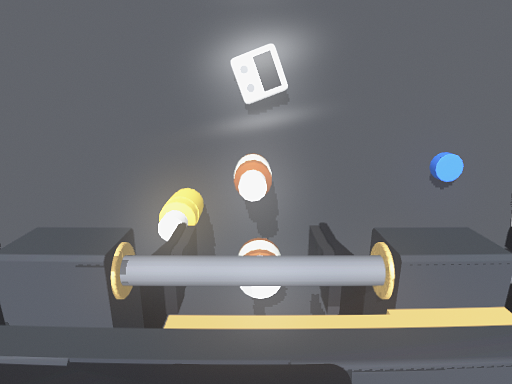

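```bash
python3 -m creep '[[40,-1,-2,0,0,0,50],[45,0,0,0,0,0,50],[40,0,0,0,0,0,50],[23,0,0,0,0,0,50],[10,0,0,0,0,0,50]]';python3 -m creep '[[3,0,0,0,0,0,50],[0,0,0,0,0,0,20],[0,0,0,0,0,0,20],[0,0,0,0,0,0,20],[0,0,0,0,0,0,20]]' 5;python3 -m creep '[[0,0,0,0,0,0,20],[0,0,0,0,0,0,20]]'; python3 -c "
from h import *
go([.425,.249,.039],0)"
```

```text
time: 16.4
position: [0.4251, 0.2494, 0.2037]
tool_rot: [1.212, 1.206, -1.22]
ft_force: [0.1, 0.0, 0.2]
grip_width: 0.579
time: 16.9
position: [0.4261, 0.252, 0.2045]
tool_rot: [1.215, 1.205, -1.212]
ft_force: [-0.1, -0.4, 5.4]
grip_width: 0.399
time: 17.1
position: [0.4261, 0.252, 0.2044]
tool_rot: [1.215, 1.205, -1.212]
ft_force: [-0.7, -0.8, 7.3]
grip_width: 0.397
t 17.1 grasp now [0.4265 0.2521 0.0404] F [-0.7 -0.8  7.3] w 34.5
shift tool mm (current axes) [ 1.4 -1.1  3. ]  in target axes [ 1.4 -1.1  3. ] turn [-0.006 -0.    -0.002]
tool y in world [ 1.    -0.006  0.002] z [-0.006 -1.    -0.   ]
```

```bash
python3 -m creep '[[-10,0,0,0,0,0,20],[-35,0,0,0,0,0,20],[-45,0,0,0,0,0,20],[-45,0,0,0,0,0,20],[-15,0,0,0,0,0,20]]';python3 -m creep '[[0,6,30,0,0,0,20],[0,8,48,0,0,0,20],[0,8,48,0,0,0,20],[0,8,48,0,0,0,20],[0,8,48,0,0,0,20]]';python3 -m creep '[[0,8,48,0,0,0,20],[0,8,45,0,0,0,20],[0,5,30,0,0,0,20],[0,0,9,0,0,0,20],[0,0,0,0,0,0,20]]';python3 -m creep '[[0,0,0,0,0,0,20],[0,0,0,0,0,0,20]]'; python3 -c "
from h import *
go([.486,-.102,.0704],0)
d=get_image('wrist');save(d,'w10')
print(proj(d,[[.4835,-.0233,.108],[.485,-.062,.108]]))"
```

```text
time: 17.6
position: [0.426, 0.2531, 0.3581]
tool_rot: [1.218, 1.203, -1.207]
ft_force: [0.2, 0.8, -0.5]
grip_width: 0.4
time: 18.1
position: [0.4615, 0.0277, 0.353]
tool_rot: [1.213, 1.206, -1.214]
ft_force: [2.1, -0.1, -1.4]
grip_width: 0.398
time: 18.6
position: [0.4818, -0.1038, 0.3525]
tool_rot: [1.216, 1.207, -1.216]
ft_force: [0.4, 0.8, -1.0]
grip_width: 0.402
time: 18.8
position: [0.4823, -0.1006, 0.3532]
tool_rot: [1.212, 1.208, -1.211]
ft_force: [-0.1, 1.1, -1.2]
grip_width: 0.398
t 18.8 grasp now [ 0.4822 -0.1006  0.1892] F [-0.1  1.1 -1.2] w 34.6
shift tool mm (current axes) [118.8   3.8   1.4]  in target axes [118.8   3.7   1.4] turn [-0.003 -0.     0.   ]
tool y in world [ 1.    -0.003 -0.   ] z [-0.003 -1.    -0.   ]
[[255.7849435   92.6324308 ]
 [258.02252163 151.12284946]]
```

View pics/w10.png

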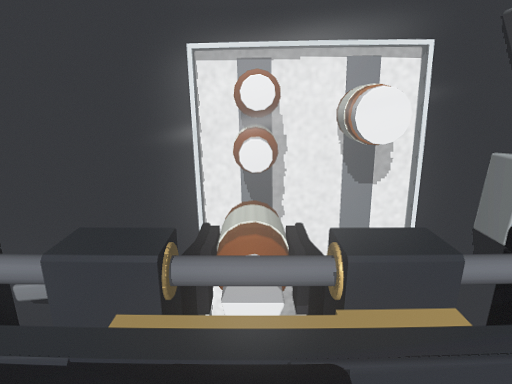

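```bash
python3 -m creep '[[30,3,3,0,0,0,20],[30,0,0,0,0,0,20],[30,0,0,0,0,0,20],[12,0,0,0,0,0,20],[6,0,0,0,0,0,20]]';python3 -m creep '[[3,0,0,0,0,0,20],[2,0,0,0,0,0,20],[0,0,0,0,0,0,20]]'; python3 -c "
from h import *
go([.486,-.104,.0704],0)
d=get_image('wrist');save(d,'w11')"
```

```text
time: 19.35
position: [0.485, -0.1048, 0.2443]
tool_rot: [1.212, 1.209, -1.213]
ft_force: [0.1, -0.6, -0.3]
grip_width: 0.399
time: 19.65
position: [0.4857, -0.1057, 0.2411]
tool_rot: [1.214, 1.205, -1.213]
ft_force: [-0.0, -0.0, -0.3]
grip_width: 0.402
t 19.65 grasp now [ 0.486  -0.1058  0.0771] F [-0.  -0.  -0.3] w 34.9
shift tool mm (current axes) [ 6.7  0.2 -1.7]  in target axes [ 6.7  0.3 -1.7] turn [-0.006  0.001 -0.002]
tool y in world [ 1.    -0.006  0.002] z [-0.006 -1.     0.001]
```

View pics/w11.png

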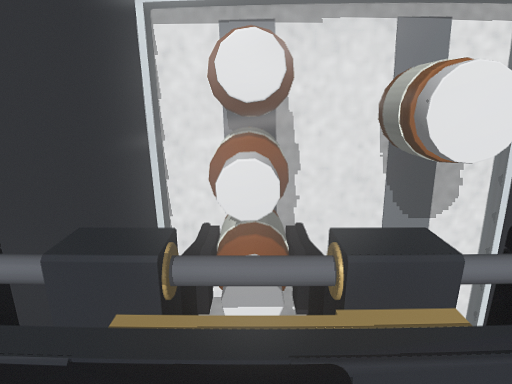

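```bash
python3 -m creep '[[2,0,-1.5,0,0,0,20],[2,0,0,0,0,0,20],[1,0,0,0,0,0,20],[0,0,0,0,0,0,20]]';python3 -m creep '[[1,0,0,0,0,0,20],[0,0,0,0,0,0,20],[0,0,0,0,0,0,20]]'; python3 -c "
from h import *
go([.486,-.104,.0704],0)"
```

```text
time: 20.1
position: [0.4852, -0.1042, 0.235]
tool_rot: [1.214, 1.207, -1.214]
ft_force: [-0.1, -0.4, -1.1]
grip_width: 0.396
time: 20.4
position: [0.4853, -0.1042, 0.2344]
tool_rot: [1.213, 1.206, -1.214]
ft_force: [-1.4, 0.1, 3.0]
grip_width: 0.4
t 20.4 grasp now [ 0.4853 -0.1042  0.0704] F [-1.4  0.1  3. ] w 34.8
shift tool mm (current axes) [ 0.   0.7 -0.2]  in target axes [ 0.   0.7 -0.2] turn [-0.006  0.    -0.   ]
tool y in world [ 1.    -0.006  0.   ] z [-0.006 -1.     0.   ]
```

Contact. Release, go up, and look at the jars.

```bash
python3 -m creep '[[0,0,0,0,0,0,38],[0,0,0,0,0,0,44],[0,0,0,0,0,0,52],[0,0,0,0,0,0,52]]';python3 -m creep '[[-10,0,0,0,0,0,52],[-30,0,0,0,0,0,55],[-40,0,0,0,0,0,60],[-40,0,0,0,0,0,70],[-20,0,0,0,0,0,70]]'; python3 -m creep '[[0,0,-30,0,0,0,70],[0,-7,-45,0,0,0,70],[0,-10,-45,0,0,0,70],[0,-10,-45,0,0,0,70],[0,-10,-45,0,0,0,70]]'; python3 -m creep '[[0,-10,-35,0,0,0,72],[0,-6,-6,0,0,0,72],[0,0,0,0,0,0,72],[0,0,0,0,0,0,72]]'; python3 -c "
from h import *
go([.432,.147,.2],0)
d=get_image('wrist');save(d,'w12')
print(proj(d,[[.432,.147,.052],[.636,.15,.052],[.521,.147,.052]]))"
```

```text
time: 20.8
position: [0.4853, -0.1041, 0.2341]
tool_rot: [1.214, 1.206, -1.214]
ft_force: [-0.2, 0.4, 0.8]
grip_width: 0.568
time: 21.3
position: [0.4861, -0.1039, 0.3787]
tool_rot: [1.215, 1.201, -1.21]
ft_force: [0.3, -0.4, 0.5]
grip_width: 0.769
time: 21.8
position: [0.4488, 0.1079, 0.375]
tool_rot: [1.214, 1.205, -1.213]
ft_force: [0.4, 0.3, 0.2]
grip_width: 0.805
time: 22.2
position: [0.4342, 0.1459, 0.3744]
tool_rot: [1.214, 1.204, -1.215]
ft_force: [1.1, -0.7, -0.5]
grip_width: 0.825
t 22.2 grasp now [0.4343 0.1457 0.2104] F [ 1.1 -0.7 -0.5] w 71.7
shift tool mm (current axes) [10.4 -2.2 -1.1]  in target axes [10.4 -2.2 -1.1] turn [-0.008  0.001 -0.001]
tool y in world [ 1.    -0.008  0.001] z [-0.008 -1.     0.001]
[[251.12495403 178.51068718]
 [463.86066496 173.96939016]
 [345.0751155  177.78839027]]
```

View pics/w12.png

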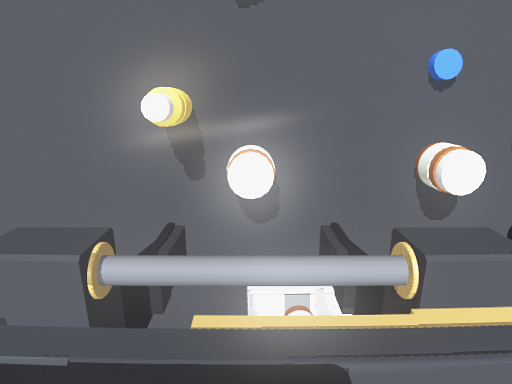

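```bash
python3 -m creep '[[40,-3,-4,0,0,0,72],[45,0,0,0,0,0,72],[45,0,0,0,0,0,72],[30,0,0,0,0,0,72],[14,0,0,0,0,0,72]]';python3 -m creep '[[4,0,0,0,0,0,72],[0,0,0,0,0,0,30],[0,0,0,0,0,0,30],[0,0,0,0,0,0,30],[0,0,0,0,0,0,30]]' 5;python3 -m creep '[[0,0,0,0,0,0,30],[0,0,0,0,0,0,30]]'; python3 -c "
from h import *
go([.431,.150,.032],0)"
```

```text
time: 22.75
position: [0.4301, 0.1491, 0.1972]
tool_rot: [1.213, 1.208, -1.22]
ft_force: [-0.4, 0.7, 0.7]
grip_width: 0.829
time: 23.25
position: [0.4314, 0.1513, 0.1973]
tool_rot: [1.215, 1.204, -1.212]
ft_force: [0.8, 0.3, 0.9]
grip_width: 0.552
time: 23.45
position: [0.4315, 0.1513, 0.1972]
tool_rot: [1.215, 1.205, -1.212]
ft_force: [-0.5, -0.9, 5.8]
grip_width: 0.551
t 23.45 grasp now [0.4319 0.1513 0.0332] F [-0.5 -0.9  5.8] w 48.0
shift tool mm (current axes) [ 1.2 -0.5  1.3]  in target axes [ 1.2 -0.5  1.3] turn [-0.006  0.    -0.002]
tool y in world [ 1.    -0.006  0.002] z [-0.006 -1.     0.   ]
```

```bash
python3 -m creep '[[-10,0,0,0,0,0,30],[-35,0,0,0,0,0,30],[-40,0,0,0,0,0,30],[-40,0,0,0,0,0,30],[-15,0,0,0,0,0,30]]';python3 -m creep '[[0,16,25,0,0,0,30],[0,25,40,0,0,0,30],[0,27,43,0,0,0,30],[0,27,43,0,0,0,30],[0,27,43,0,0,0,30]]';python3 -m creep '[[0,20,33,0,0,0,30],[0,8,17,0,0,0,30],[0,0,0,0,0,0,30],[0,0,0,0,0,0,30],[0,0,0,0,0,0,30]]'; python3 -c "
from h import *
go([.581,-.093,.0632],0)
d=get_image('wrist');save(d,'w13')
print(proj(d,[[.5775,-.0392,.082],[.485,-.065,.108],[.636,.15,.052]]))"
```

```text
time: 23.95
position: [0.4314, 0.1522, 0.3403]
tool_rot: [1.216, 1.203, -1.209]
ft_force: [-0.1, 0.4, -0.6]
grip_width: 0.553
time: 24.45
position: [0.5509, -0.0432, 0.3367]
tool_rot: [1.213, 1.206, -1.213]
ft_force: [1.4, 0.6, 0.6]
grip_width: 0.55
time: 24.95
position: [0.5776, -0.0894, 0.3365]
tool_rot: [1.212, 1.208, -1.211]
ft_force: [-0.3, 0.7, -0.7]
grip_width: 0.548
t 24.95 grasp now [ 0.5776 -0.0892  0.1725] F [-0.3  0.7 -0.7] w 47.7
shift tool mm (current axes) [109.3   3.4   3.7]  in target axes [109.3   3.4   3.6] turn [-0.003 -0.001  0.   ]
tool y in world [ 1.    -0.003 -0.   ] z [-0.003 -1.    -0.001]
[[ 253.87544514  133.16417608]
 [ 112.90353109  177.49220398]
 [ 339.14807113 -149.93947987]]
```

View pics/w13.png

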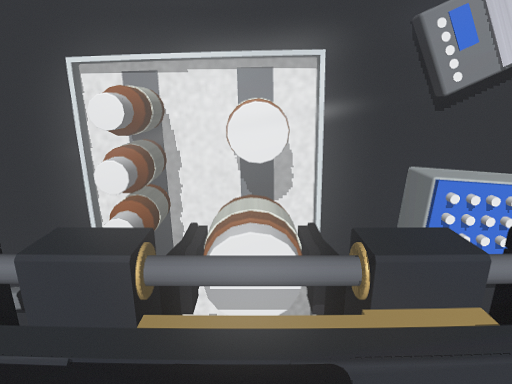

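```bash
python3 -m creep '[[30,3,3,0,0,0,30],[30,0,0,0,0,0,30],[25,0,0,0,0,0,30],[10,0,0,0,0,0,30],[5,0,0,0,0,0,30]]';python3 -m creep '[[2,0,0,0,0,0,30],[0,0,0,0,0,0,30],[0,0,0,0,0,0,30]]'; python3 -c "
from h import *
go([.581,-.092,.0632],0)
d=get_image('wrist');save(d,'w14')"
```

```text
time: 25.5
position: [0.5807, -0.0937, 0.2357]
tool_rot: [1.212, 1.208, -1.213]
ft_force: [0.0, 1.5, -0.7]
grip_width: 0.551
time: 25.8
position: [0.5816, -0.0947, 0.2354]
tool_rot: [1.214, 1.204, -1.212]
ft_force: [-0.3, -0.7, -0.1]
grip_width: 0.547
t 25.8 grasp now [ 0.582  -0.0948  0.0714] F [-0.3 -0.7 -0.1] w 47.6
shift tool mm (current axes) [ 8.2 -0.7 -2.7]  in target axes [ 8.2 -0.6 -2.7] turn [-0.006  0.001 -0.002]
tool y in world [ 1.    -0.006  0.002] z [-0.006 -1.     0.001]
```

View pics/w14.png

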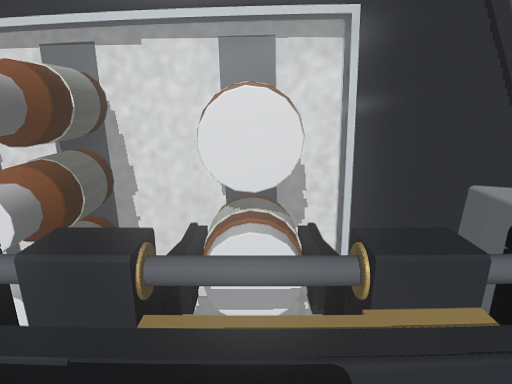

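```bash
python3 -m creep '[[2,0,-2,0,0,0,30],[2,0,0,0,0,0,30],[1.5,0,0,0,0,0,30],[1,0,0,0,0,0,30],[0,0,0,0,0,0,30]]';python3 -m creep '[[0.7,0,0,0,0,0,30],[0,0,0,0,0,0,30],[0,0,0,0,0,0,30]]'; python3 -c "
from h import *
go([.581,-.092,.0632],0)"
```

```text
time: 26.35
position: [0.5811, -0.0928, 0.2276]
tool_rot: [1.214, 1.206, -1.214]
ft_force: [-0.1, 0.7, -1.4]
grip_width: 0.55
time: 26.65
position: [0.5811, -0.0928, 0.2273]
tool_rot: [1.214, 1.206, -1.214]
ft_force: [-1.3, -0.3, 3.4]
grip_width: 0.553
t 26.65 grasp now [ 0.5811 -0.0928  0.0633] F [-1.3 -0.3  3.4] w 48.1
shift tool mm (current axes) [ 0.1 -0.1 -0.8]  in target axes [ 0.1 -0.1 -0.8] turn [-0.006  0.    -0.   ]
tool y in world [ 1.    -0.006  0.   ] z [-0.006 -1.     0.   ]
```

```bash
python3 -m creep '[[0,0,0,0,0,0,52],[0,0,0,0,0,0,58],[0,0,0,0,0,0,64],[0,0,0,0,0,0,64]]';python3 -m creep '[[-10,0,0,0,0,0,64],[-30,0,0,0,0,0,64],[-40,0,0,0,0,0,70],[-45,0,0,0,0,0,70],[-20,0,0,0,0,0,70]]'; python3 -m creep '[[0,0,-30,0,0,0,70],[0,10,-45,0,0,0,70],[0,10,-45,0,0,0,70],[0,10,-45,0,0,0,70],[0,10,-45,0,0,0,70]]'; python3 -m creep '[[0,10,-25,0,0,0,72],[0,3,-8,0,0,0,72],[0,0,0,0,0,0,72],[0,0,0,0,0,0,72]]'; python3 -c "
from h import *
go([.634,.151,.032],0)
d=get_image('wrist');save(d,'w15')
print(proj(d,[[.634,.151,.052]]))"
```

```text
time: 27.05
position: [0.5811, -0.0928, 0.2269]
tool_rot: [1.214, 1.206, -1.214]
ft_force: [0.4, -0.2, 0.2]
grip_width: 0.71
time: 27.55
position: [0.582, -0.0922, 0.3774]
tool_rot: [1.215, 1.2, -1.209]
ft_force: [0.0, -0.1, 0.8]
grip_width: 0.798
time: 28.05
position: [0.6225, 0.1186, 0.3731]
tool_rot: [1.215, 1.205, -1.213]
ft_force: [0.4, -0.7, 0.4]
grip_width: 0.803
time: 28.45
position: [0.6358, 0.1481, 0.372]
tool_rot: [1.214, 1.204, -1.216]
ft_force: [0.5, -1.2, -0.2]
grip_width: 0.828
t 28.45 grasp now [0.6357 0.1478 0.208 ] F [ 0.5 -1.2 -0.2] w 72.0
shift tool mm (current axes) [176.   -1.8  -3.2]  in target axes [176.   -1.8  -2.9] turn [-0.008  0.002  0.   ]
tool y in world [ 1.    -0.008 -0.   ] z [-0.008 -1.     0.002]
[[251.84034021 177.00107736]]
```

View pics/w15.png

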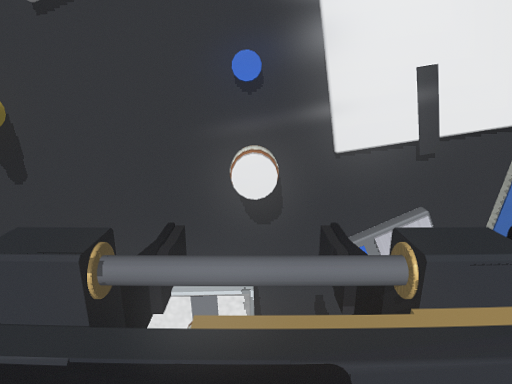

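```bash
python3 -m creep '[[40,0,-4,0.006,0,0,72],[45,0,0,0,0,0,72],[45,0,0,0,0,0,72],[30,0,0,0,0,0,72],[12,0,0,0,0,0,72]]';python3 -m creep '[[4,0,0,0,0,0,72],[0,0,0,0,0,0,30],[0,0,0,0,0,0,30],[0,0,0,0,0,0,30],[0,0,0,0,0,0,30]]' 5;python3 -m creep '[[0,0,0,0,0,0,30],[0,0,0,0,0,0,30]]'; python3 -c "
from h import *
go([.636,.152,.032],0)"
```

```text
time: 29.0
position: [0.6344, 0.1508, 0.1963]
tool_rot: [1.216, 1.204, -1.226]
ft_force: [0.0, 0.7, -0.4]
grip_width: 0.83
time: 29.5
position: [0.6362, 0.1541, 0.1974]
tool_rot: [1.219, 1.202, -1.216]
ft_force: [1.5, 0.4, 2.2]
grip_width: 0.549
time: 29.7
position: [0.6362, 0.1541, 0.1974]
tool_rot: [1.219, 1.202, -1.216]
ft_force: [0.3, -0.8, 6.2]
grip_width: 0.547
t 29.7 grasp now [0.6366 0.1541 0.0334] F [ 0.3 -0.8  6.2] w 47.6
shift tool mm (current axes) [ 1.4 -0.2  2.1]  in target axes [ 1.4 -0.2  2.1] turn [-0.012 -0.    -0.002]
tool y in world [ 1.    -0.012  0.002] z [-0.012 -1.    -0.   ]
```

```bash
python3 -m creep '[[-10,0,0,0,0,0,30],[-35,0,0,0,0,0,30],[-40,0,0,0,0,0,30],[-40,0,0,0,0,0,30],[-15,0,0,0,0,0,30]]';python3 -m creep '[[0,-5,25,0,0,0,30],[0,-8,40,0,0,0,30],[0,-8,45,0,0,0,30],[0,-8,45,0,0,0,30],[0,-8,45,0,0,0,30]]';python3 -m creep '[[0,-7,45,0.01,0,0,30],[0,-7,35,0,0,0,30],[0,-3,19,0,0,0,30],[0,0,0,0,0,0,30],[0,0,0,0,0,0,30]]';python3 -m creep '[[0,0,0,0,0,0,30]]'; python3 -c "
from h import *
go([.582,-.145,.0634],0)
d=get_image('wrist');save(d,'w16')
print(proj(d,[[.580,-.038,.082],[.581,-.092,.082]]))"
```

```text
time: 30.2
position: [0.6362, 0.1547, 0.3406]
tool_rot: [1.222, 1.201, -1.213]
ft_force: [0.8, 1.5, -0.5]
grip_width: 0.552
time: 30.7
position: [0.5951, -0.0473, 0.3349]
tool_rot: [1.217, 1.205, -1.219]
ft_force: [1.0, 0.8, -2.3]
grip_width: 0.55
time: 31.2
position: [0.5771, -0.1439, 0.3352]
tool_rot: [1.226, 1.2, -1.226]
ft_force: [-0.5, 1.2, -1.3]
grip_width: 0.552
time: 31.3
position: [0.5777, -0.1422, 0.3357]
tool_rot: [1.224, 1.201, -1.223]
ft_force: [0.1, 0.3, -1.4]
grip_width: 0.549
t 31.3 grasp now [ 0.5776 -0.142   0.1717] F [ 0.1  0.3 -1.4] w 47.8
shift tool mm (current axes) [108.3   4.4   2.8]  in target axes [108.3   4.3   2.8] turn [-0.019 -0.001  0.   ]
tool y in world [ 1.    -0.019 -0.   ] z [-0.019 -1.    -0.001]
[[254.82817017  51.41725085]
 [257.64249492 133.18349512]]
```

View pics/w16.png

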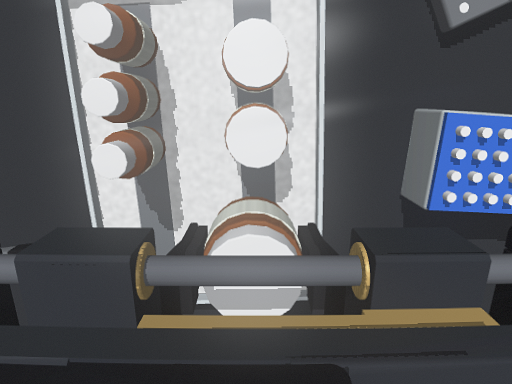

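```bash
python3 -m creep '[[30,3.5,1,-0.015,0,0,30],[30,0,0,0,0,0,30],[25,0,0,0,0,0,30],[10,0,0,0,0,0,30],[5,0,0,0,0,0,30]]';python3 -m creep '[[1,0,0,0,0,0,30],[0,0,0,0,0,0,30],[0,0,0,0,0,0,30]]'; python3 -c "
from h import *
go([.582,-.145,.0634],0)
d=get_image('wrist');save(d,'w17')"
```

```text
time: 31.85
position: [0.5809, -0.1442, 0.2351]
tool_rot: [1.213, 1.208, -1.214]
ft_force: [1.2, -0.2, -1.5]
grip_width: 0.549
time: 32.15
position: [0.5815, -0.1454, 0.2363]
tool_rot: [1.215, 1.204, -1.213]
ft_force: [-1.0, 0.2, -1.5]
grip_width: 0.548
t 32.15 grasp now [ 0.5819 -0.1455  0.0723] F [-1.   0.2 -1.5] w 47.7
shift tool mm (current axes) [ 8.9  0.4 -0.4]  in target axes [ 8.9  0.5 -0.4] turn [-0.007  0.001 -0.002]
tool y in world [ 1.    -0.007  0.002] z [-0.007 -1.     0.001]
```

View pics/w17.png

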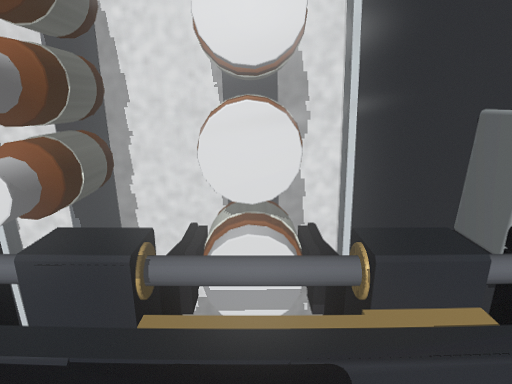

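```bash
python3 -m creep '[[2,0,0,0,0,0,30],[2,0,0,0,0,0,30],[2,0,0,0,0,0,30],[1,0,0,0,0,0,30],[0,0,0,0,0,0,30]]';python3 -m creep '[[0.7,0,0,0,0,0,30],[0,0,0,0,0,0,30],[0,0,0,0,0,0,30]]'; python3 -c "
from h import *
go([.582,-.145,.0634],0)"
```

```text
time: 32.7
position: [0.5808, -0.1454, 0.2276]
tool_rot: [1.214, 1.206, -1.215]
ft_force: [0.8, -0.3, -1.1]
grip_width: 0.552
time: 33.0
position: [0.581, -0.1454, 0.2275]
tool_rot: [1.214, 1.206, -1.214]
ft_force: [-0.6, 0.3, 0.1]
grip_width: 0.55
t 33.0 grasp now [ 0.581  -0.1454  0.0635] F [-0.6  0.3  0.1] w 47.8
shift tool mm (current axes) [ 0.1  1.  -0.4]  in target axes [ 0.1  1.  -0.4] turn [-0.007  0.    -0.   ]
tool y in world [ 1.    -0.007  0.   ] z [-0.007 -1.     0.   ]
```

```bash
python3 -m creep '[[0.5,0,0,0,0,0,30],[0,0,0,0,0,0,30],[0,0,0,0,0,0,30]]';python3 -m creep '[[0,0,0,0,0,0,52],[0,0,0,0,0,0,58],[0,0,0,0,0,0,64],[0,0,0,0,0,0,64]]';python3 -m creep '[[-10,0,0,0,0,0,64],[-30,0,0,0,0,0,64],[-40,0,0,0,0,0,70],[-45,0,0,0,0,0,70],[-20,0,0,0,0,0,70]]';python3 -m creep '[[0,0,45,0,0,0,70],[0,0,45,0,0,0,70],[0,0,45,0,0,0,70],[0,0,45,0,0,0,70],[0,0,45,0,0,0,70]]';python3 -m creep '[[0,0,0,0,0,0,70],[0,0,0,0,0,0,70]]'; python3 - <<'E'
from h import *
d=get_image("top");save(d,"t18",(150,140,450,330),2.6)
hsv=cv2.cvtColor(d["img"],cv2.COLOR_RGB2HSV)
e=get_image("scene");save(e,"s18",(120,100,360,260),3)
print(proj(d,[[.58,-.0392,.082],[.581,-.093,.082],[.582,-.146,.082],[.4835,-.0223,.108],[.4845,-.064,.108],[.485,-.105,.108]])*1)
E
```

```text
time: 33.3
position: [0.581, -0.1453, 0.2273]
tool_rot: [1.214, 1.206, -1.215]
ft_force: [-3.1, 1.1, 5.3]
grip_width: 0.551
time: 33.7
position: [0.5809, -0.1454, 0.2265]
tool_rot: [1.214, 1.206, -1.214]
ft_force: [0.3, -0.6, 0.1]
grip_width: 0.717
time: 34.2
position: [0.5819, -0.1449, 0.3773]
tool_rot: [1.216, 1.2, -1.21]
ft_force: [0.4, 0.0, -0.5]
grip_width: 0.802
time: 34.7
position: [0.5791, -0.3721, 0.3728]
tool_rot: [1.214, 1.205, -1.214]
ft_force: [0.5, 0.4, 0.1]
grip_width: 0.797
time: 34.9
position: [0.5787, -0.3721, 0.3718]
tool_rot: [1.217, 1.205, -1.216]
ft_force: [-0.1, 1.5, 0.5]
grip_width: 0.804
[[308.67563611 177.78870988]
 [328.33758524 177.7329327 ]
 [347.74303527 177.67042121]
 [303.60834271 210.98571825]
 [319.43947726 210.87207277]
 [335.02797854 210.94298317]]
```

View pics/t18.png

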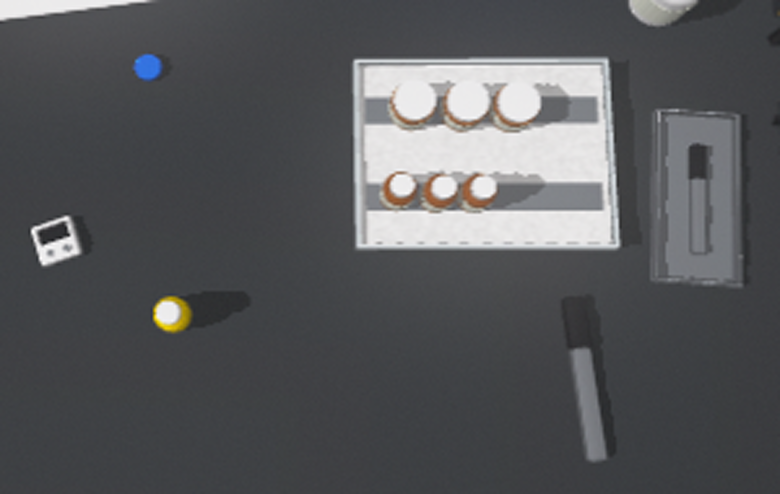

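View pics/s18.png

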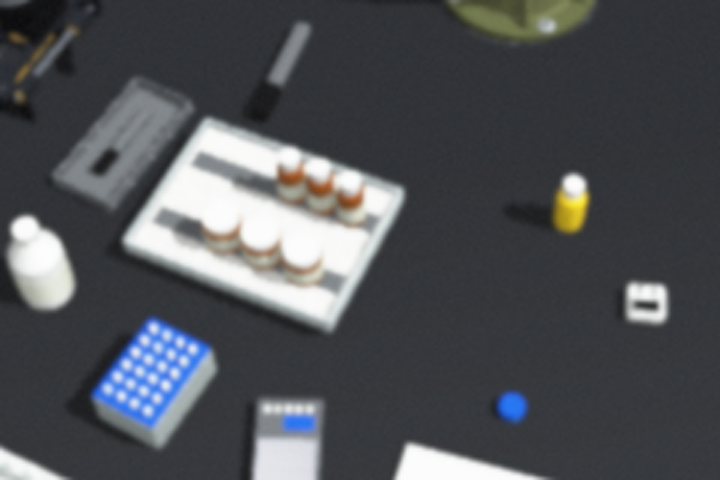

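```bash
python3 -c "
from bench import ctrl,monitor
print(ctrl.close_job(),monitor.get_state()['time'])"
```

```text
the job is handed in; nothing more can be done
the job is handed in; nothing more can be done
```

The job is handed in at about 35 s on the robot's clock (the limit was 210 s). The marker from the shelf is in the pen tray. Four loose glass items were on the bench: both bottles now stand in the front row and both jars in the back row, next to the ones already there. I gripped the glass at 5 N, and the largest upward force I read at set-down was about 5 N.

My last checks, from the top and scene pictures with the arm clear:
- **Glass:** all six items looked upright on their strips, within about 3 mm of the middle line.
- **Jar spacing:** the centres measured about 57 and 53 mm apart (limit 63 mm).
- **Bottle spacing:** the centres measured about 44 and 41 mm apart (limit 50 mm).
- **Marker:** it lies inside the tray walls. It measured about 117 mm long on the shelf, matching the 120 mm given. The longer look-alike pen was left alone.
- **Other things:** the cap, timer, scale, tip box, wash bottle and yellow bottle showed no visible shift. The mouse was not in these last cropped pictures; the arm did not go near it.

The top and wrist cameras disagreed by about 2–4 mm on some positions. The wrist view put the first jar pair at about 54 mm, against 57 mm from the top. Both are well inside the limits.

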